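# Make up two practical kits in the laboratory

## Task

Make up the two kits for the next practical class in the red trays: the short two-bay tray gets one amber reagent bottle and the stoppered conical flask, the long three-bay tray gets the other amber reagent bottle, the brass weight and the wide white jar with the black lid. Stand each thing upright on the tray floor in a bay of its own (flask and jar fit only the wide bays, so bottles and weight go in the narrow ones), setting it down rather than dropping it. Leave the small dropper bottle, the mortar and the white beaker where they are.

Things in the scene. Friction and masses are not known exactly. Their poses are not given: they have to be found in the camera images.
- short_tray: Red plastic kit tray, the shorter, with two bays. 158 x 92 mm, open on top, standing firm on the bench; walls 28 mm high, 4 mm thick (rim 5 mm wider), floor 4 mm. Origin: centre of its underside; y along its length, x across, z up. Bays are 84 mm across x; along y: narrow bay 60 mm, centre at y = -45 mm; wide bay 86 mm, centre at y = +32 mm.
- long_tray: Red plastic kit tray, the longer, with three bays. 222 x 92 mm, open on top, standing firm on the bench; walls 28 mm high, 4 mm thick (rim 5 mm wider), floor 4 mm. Origin: centre of its underside; y along its length, x across, z up. Bays are 84 mm across x; along y: wide bay 86 mm, centre at y = -64 mm; narrow bays 60 mm, centres at y = +13 mm and y = +77 mm.
- bottle_1: Amber reagent bottle, one of two alike (bottle_1 and bottle_2 are interchangeable): 100 mm tall, body 42 mm in diameter up to 58 mm, tapering to a 26 mm neck at 70 mm, white cap 30 mm in diameter from 78 to 100 mm height. About 170 g. Stands upright on the bench in the stock. Origin: centre of its underside; z up along its axis.
- bottle_2: Amber reagent bottle, one of two alike (bottle_1 and bottle_2 are interchangeable): 100 mm tall, body 42 mm in diameter up to 58 mm, tapering to a 26 mm neck at 70 mm, white cap 30 mm in diameter from 78 to 100 mm height. About 170 g. Stands upright on the bench in the stock. Origin: centre of its underside; z up along its axis.
- flask: Conical flask of clear glass closed with a dark rubber stopper, 114 mm tall in all: foot 64 mm in diameter, cone up to 70 mm height, neck 30 mm in diameter from 70 to 102 mm (rim bead 33 mm, 99 to 102 mm), stopper 31 mm in diameter above it. About 110 g. Fits only a wide bay. Stands upright. Origin: centre of its underside; z up along its axis.
- weight: Brass laboratory weight, about 500 g: cylinder 42 mm in diameter and 38 mm high, with a knob on top (neck 14 mm in diameter at 43 to 48 mm, head 22 mm in diameter from 52 to 62 mm, top at 66 mm). Stands upright. Origin: centre of its underside; z up along its axis.
- jar: Wide white plastic jar with a black screw lid as wide as the jar: straight cylinder 64 mm in diameter, 80 mm tall, the lid from 60 to 80 mm. About 200 g. Fits only a wide bay. Stands upright. Origin: centre of its underside; z up along its axis.
- dropper: Small amber dropper bottle with a black collar and rubber teat, 73 mm tall, 30 mm in diameter: much smaller than the reagent bottles. Not part of either kit; it stands among the stock and stays where it is. Origin: centre of its underside; z up.
- mortar: White porcelain mortar, 72 mm across the mouth and 48 mm high, with its pestle leaning out about 55 mm from the axis and 72 mm high on its -x side. Stays where it is. Origin: centre of its underside; z up.
- beaker: Small empty white plastic beaker, 44 mm in diameter and 58 mm tall, between the two trays. Stays where it is. Origin: centre of its underside; z up.

How it is judged:
At the end, for the whole second after the job is handed in: Short tray: flask in the wide bay, a bottle in the narrow; long tray: jar in the wide bay, bottle and weight one in each narrow bay. Each released, at rest, upright (0.1 rad), underside under 9 mm, axis within 12 mm (wide bay 14) of the bay's centre along the tray, 24 across (y of flask in the frame of short_tray between 0.018 and 0.046 m and x of flask in the frame of short_tray between -0.024 and 0.024 m and y of jar in the frame of long_tray between -0.078 and -0.05 m and x of jar in the frame of long_tray between -0.024 and 0.024 m and (((y of bottle_1 in the frame of short_tray between -0.057 and -0.033 m and x of bottle_1 in the frame of short_tray between -0.024 and 0.024 m) and (y of bottle_2 in the frame of long_tray between 0.001 and 0.025 m and x of bottle_2 in the frame of long_tray between -0.024 and 0.024 m) and (y of weight in the frame of long_tray between 0.065 and 0.089 m and x of weight in the frame of long_tray between -0.024 and 0.024 m)) or ((y of bottle_1 in the frame of short_tray between -0.057 and -0.033 m and x of bottle_1 in the frame of short_tray between -0.024 and 0.024 m) and (y of bottle_2 in the frame of long_tray between 0.065 and 0.089 m and x of bottle_2 in the frame of long_tray between -0.024 and 0.024 m) and (y of weight in the frame of long_tray between 0.001 and 0.025 m and x of weight in the frame of long_tray between -0.024 and 0.024 m)) or ((y of bottle_2 in the frame of short_tray between -0.057 and -0.033 m and x of bottle_2 in the frame of short_tray between -0.024 and 0.024 m) and (y of bottle_1 in the frame of long_tray between 0.001 and 0.025 m and x of bottle_1 in the frame of long_tray between -0.024 and 0.024 m) and (y of weight in the frame of long_tray between 0.065 and 0.089 m and x of weight in the frame of long_tray between -0.024 and 0.024 m)) or ((y of bottle_2 in the frame of short_tray between -0.057 and -0.033 m and x of bottle_2 in the frame of short_tray between -0.024 and 0.024 m) and (y of bottle_1 in the frame of long_tray between 0.065 and 0.089 m and x of bottle_1 in the frame of long_tray between -0.024 and 0.024 m) and (y of weight in the frame of long_tray between 0.001 and 0.025 m and x of weight in the frame of long_tray between -0.024 and 0.024 m))) and angle between each of bottle_1, bottle_2, flask, weight, jar's own z axis and vertical below 0.1 rad and height (world z) of bottle_1 between 0.001 and 0.009 m and linear speed of each of bottle_1, bottle_2, flask, weight, jar below 0.02 m/s and contact force between each of bottle_1, bottle_2, flask, weight, jar and the fingers below 0.1 N and height (world z) of bottle_2 between 0.001 and 0.009 m and height (world z) of flask between 0.001 and 0.009 m and height (world z) of weight between 0.001 and 0.009 m and height (world z) of jar between 0.001 and 0.009 m); the robot touches nothing.
It fails at once if the dropper bottle is pushed more than 30 mm or tipped over (distance of dropper from where it was at the start of the episode above 0.03 m or angle between dropper's own z axis and vertical above 0.5 rad).
It fails at once if the mortar is pushed more than 30 mm or tipped over (distance of mortar from where it was at the start of the episode above 0.03 m or angle between mortar's own z axis and vertical above 0.5 rad).
It fails at once if the white beaker is pushed more than 30 mm or tipped over (distance of beaker from where it was at the start of the episode above 0.03 m or angle between beaker's own z axis and vertical above 0.5 rad).
It fails at once if a thing is dropped (falls out of the fingers faster than 0.6 m/s, that is from about 18 mm or more) ((contact force between bottle_1 and the fingers below 0.1 N and linear speed of bottle_1 above 0.6 m/s) or (contact force between bottle_2 and the fingers below 0.1 N and linear speed of bottle_2 above 0.6 m/s) or (contact force between flask and the fingers below 0.1 N and linear speed of flask above 0.6 m/s) or (contact force between weight and the fingers below 0.1 N and linear speed of weight above 0.6 m/s) or (contact force between jar and the fingers below 0.1 N and linear speed of jar above 0.6 m/s)).
It also fails if it takes over 120 s, if anything falls off the work surface, if the arm or the gripper's body presses on something with over 40 N, if the wrist force passes 120 N, or if a joint passes its speed limit or range.

## Robot

A 7-joint arm with a two-finger parallel gripper is mounted at the origin on the work surface. World frame = base frame: x ahead of the robot, y to its left, z up, the work surface at z = 0. Lengths are in m, angles in rad, forces in N, time in s.
With the tool pointing down it reaches from about 0.425 to 0.875 m from the base axis. Payload 8.4 kg.
Tool frame: the origin (TCP) lies midway between the tips of the shut fingers; the grasp point (between the pads) lies 19 mm behind it; z points along the fingers, y is the line along which they close (so a half turn about z gives the same grasp; the last joint's range is limited). The gripper opens to 87 mm and grips with 3 to 60 N. Pads are 19 mm wide; open, the fingers measure 117 mm over their backs; the gripper's body (75 mm by 190 mm) begins 51 mm behind the grasp point.
Start: joints at [1.13, 0.333, 0.04, 1.465, -0.013, 1.343, -0.059], TCP at [0.218, -0.612, 0.223] pointing down, gripper open.
Joint ranges: [-2.58, 2.58], [-0.38, 2.09], [-1.3, 1.39], [0.25, 2.4], [-1.5, 4.64], [0.08, 2.09], [-2.65, 2.65]. Speed limits (rad/s): [2.22, 2.22, 2.79, 2.79, 3.14, 3.14, 3.14].

## Interface

Orientations are given as a 3x3 rotation matrix whose columns are the frame's x, y, z axes.
In Python, from bench import r, optics, job gives the robot as it stands.
- The arm moves only by the tool move_arm, never from a script. Its argument "increments" is a list of rows, each an object with "travel": the shift along the tool's x, y, z in units of 25 mm (1.0 is 25 mm), a list of three; "twist": the turn, a rotation vector about the tool's x, y, z in units of 5 degrees (1.0 is 5 degrees), a list of three; "jaw": the closure, from 0 (fully open) to 1 (shut). In form: [{"travel": [x, y, z], "twist": [ax, ay, az], "jaw": jaw}, ...]. A call has 1 to 8 rows; each row shifts and turns the commanded pose from where the row before left it, along the tool's axes as they then stand; what a row does not reach is not made up. A row lasts 1/12 s, in which the tool goes at most 41.7 mm and 7.16 degrees, less where a joint would pass 70% of its speed; a pose out of reach is approached as far as the arm can. A call is refused whole if a number of a shift passes 1 or a number of a turn 1, either way. A call with a gripper value outside its range is refused whole. The fingers move at their own pace and stop on an object; "grip_force" is the grip in N (left out, the last holds). Time passes only in rows, so rows that do not move let the fingers close. It gives the time, the measured TCP pose, the force, the opening and the grip force at its end, in the units of the state.
- r.sense(): the state, without advancing time (a new reading comes with each control period).
- optics.get_image(name): name is "side" or "top" or "wrist"; returns a dict with "img" (420x560x3 uint8, blue, green, red), "intrinsics" (3x3 intrinsics, pixels), "k1" (the pictures are not rectified: a ray, as slopes to the right and down, at radius r is drawn at 1 + k1 r^2 times it, then the intrinsics apply), "cam_to_world" (4x4, takes a point from camera to world coordinates). Camera axes: x right, y down, z forward; pixel columns grow to the right and rows downward; lengths in m; the calibration is good to about 2 mm. A picture is of the moment at which its call begins. There is no depth.
- job.finish_job(): hands the job in; it is judged then, once.
The state is a dict: "t": time; "q": joint angles; "dq": joint speeds; "effort": joint torques, N m; "position": TCP position; "eef_rot": TCP orientation; "wrist_force": force on the tool from outside, world axes, zero at the start; "torque": the same for the moment, N m; "opening": finger opening in m; "grip_force": force on a finger pad.
Only numpy, scipy, OpenCV 4.12 (cv2) and the standard library are available. Lean on these libraries where they do the work, as an engineer would, in place of code of your own. Each camera call takes 0.05 s, during which the arm holds its last target. There are 200 camera calls.

## Working session

There is one attempt and no reset: what is moved stays moved. The work goes in short steps, Python scripts to look and compute and a tool call to move; the robot and the scene stay as the last step left them, time stands still between calls to the robot, and variables do not carry over. Pictures are saved under pics/ and viewed, at most 14 in all, crops included, and the job is handed in when it is done.

Besides the shell and the picture viewer there is one more tool, called after "Call:" by a JSON object that holds its "api" and its "payload". move_arm: Moves the arm, as the interface text tells. Its arguments: {"type":"object","properties":{"increments":{"type":"array"},"grip_force":{"type":"number"}},"required":["increments"]}

```bash
mkdir -p pics
cat > h.py <<'E'
import numpy as np, cv2
from bench import r, optics, job
def ray(c,uv):
    K=np.array(c["intrinsics"]);T=np.array(c["cam_to_world"])
    p=cv2.undistortPoints(np.array(uv,float).reshape(-1,1,2),K,np.array([c["k1"],0,0,0,0.])).reshape(-1,2)
    d=np.c_[p,np.ones(len(p))]@T[:3,:3].T
    return T[:3,3],d
def plane(c,uv,z):
    o,d=ray(c,uv); return o+d*((z-o[2])/d[:,2])[:,None]
E
python3 - <<'E'
from h import *
s=r.sense();print(s["position"],s["eef_rot"],s["opening"],s["t"])
for n in("top","side"):
    c=optics.get_image(n);cv2.imwrite(f"pics/{n}0.png",c["img"]);print(n,np.round(c["cam_to_world"],3).tolist(),np.round(c["intrinsics"],1).tolist(),c["k1"])
E
```

```text
[ 0.21768397 -0.61197615  0.22168198] [[ 9.42176977e-01  3.35115164e-01 -6.09093921e-04]
 [ 3.35115707e-01 -9.42175847e-01  1.46193287e-03]
 [-8.39577089e-05 -1.58151643e-03 -9.99998746e-01]] 0.08699026162356341 0.0
top [[0.003, -0.981, 0.196, 0.403], [-1.0, 0.003, 0.028, -0.011], [-0.028, -0.196, -0.98, 0.985], [0.0, 0.0, 0.0, 1.0]] [[412.8, 0.0, 283.7], [0.0, 412.8, 205.9], [0.0, 0.0, 1.0]] -0.10584571338525317
side [[-0.994, -0.076, 0.082, 0.501], [-0.111, 0.574, -0.812, 0.753], [0.015, -0.816, -0.579, 0.565], [0.0, 0.0, 0.0, 1.0]] [[404.1, 0.0, 276.7], [0.0, 404.1, 216.4], [0.0, 0.0, 1.0]] -0.12345916346938081
```

View pics/top0.png

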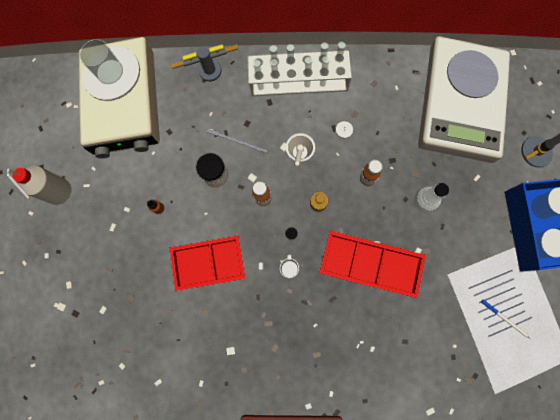

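View pics/side0.png

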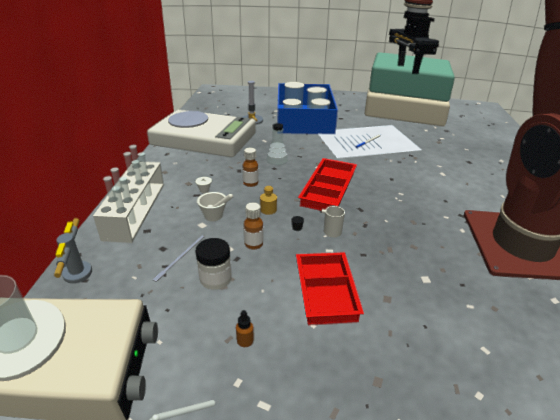

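The top view shows the jar lid at (210,167), bottle caps at (260,187) and (374,167), and the weight at (319,201). The flask stopper is at (442,190), the dropper at (155,207), the mortar at (300,148), the beaker at (289,268), the short tray at (207,263) and the long tray at (372,264). The side view agrees and also shows a loose black stopper on the bench.

```bash
cat > m.py <<'E'
from h import *
ims={n:optics.get_image(n) for n in("top","side")}
def blob(n,mask,seed,R=30):
    k,l,st,ce=cv2.connectedComponentsWithStats(mask.astype(np.uint8))
    d=[np.hypot(*(ce[i]-seed)) if st[i,4]>15 else 999 for i in range(k)];d[0]=999
    i=int(np.argmin(d)); cn=cv2.findContours((l==i).astype(np.uint8),0,1)[0][0]
    return cn.reshape(-1,2),st[i],ce[i]
def masks(n):
    hsv=cv2.cvtColor(ims[n]["img"],cv2.COLOR_BGR2HSV).astype(int);h,s,v=hsv[...,0],hsv[...,1],hsv[...,2]
    return dict(black=v<40,white=(v>150)&(s<60),red=((h<6)|(h>174))&(s>180)&(v>120),brass=(h>14)&(h<28)&(s>150)&(v>60))
S=[("jar",.080,"black",(210,167),(212,250)),("botA",.1,"white",(260,186),(253,210)),("botB",.1,"white",(375,166),(251,154)),
("flask",.114,"black",(442,190),(278,127)),("weight",.066,"brass",(319,201),(268,195)),("beaker",.058,"white",(289,268),(334,215)),("stopper",.012,"black",(291,233),(297,223))]
M={n:masks(n) for n in ims}
E
python3 - <<'E'
from m import *
for nm,z,col,a,b in S:
    for n,sd in(("top",a),("side",b)):
        cn,st,ce=blob(n,M[n][col],sd)
        e=cv2.minEnclosingCircle(cn)
        print(nm,n,st.tolist(),np.round(ce,1),"enc",np.round(e[0],1),round(e[1],1),"P",np.round(plane(ims[n],[ce],z)[0][:2],4))
for sd in((207,263),(372,264)):
    cn,st,ce=blob("top",M["top"]["red"],sd)
    P=plane(ims["top"],cn,.028)[:,:2].astype(np.float32)
    print(cv2.minAreaRect(P), st.tolist())
t=ims["top"]["img"][120:300,140:460]
cv2.imwrite("pics/top_c.png",cv2.resize(t,None,fx=2.5,fy=2.5,interpolation=cv2.INTER_CUBIC))
E
```

```text
jar top [196, 154, 28, 27, 577] [209.8 166.7] enc [209.8 166.8] 13.8 P [0.6762 0.1851]
jar side [196, 239, 34, 27, 737] [212.3 251.8] enc [212.5 252. ] 16.8 P [0.6747 0.2007]
botA top [253, 182, 13, 13, 141] [259.1 187.8] enc [259.1 187.6] 6.8 P [0.6208 0.0685]
botA side [246, 202, 14, 9, 102] [252.2 206. ] enc [252.4 206. ] 6.7 P [0.6207 0.0707]
botB top [369, 160, 13, 13, 139] [375.1 165.9] enc [375. 166.] 6.7 P [ 0.6704 -0.1896]
botB side [244, 147, 12, 6, 54] [249.5 149.7] enc [249.5 149.5] 5.5 P [ 0.6701 -0.1876]
flask top [435, 183, 14, 13, 142] [441.4 189.3] enc [441.4 189.6] 6.8 P [ 0.6131 -0.3306]
flask side [274, 124, 8, 6, 44] [277.5 126.6] enc [277.5 127. ] 4.0 P [ 0.6112 -0.3167]
weight top [311, 192, 17, 20, 250] [318.8 201.1] enc [318.5 201.5] 9.5 P [ 0.5975 -0.0648]
weight side [261, 186, 16, 28, 339] [268.1 200.9] enc [268.  199.6] 13.7 P [ 0.5973 -0.0042]
beaker top [280, 259, 19, 19, 244] [289.6 268.9] enc [288.9 267.6] 9.9 P [0.4449 0.0016]
beaker side [336, 207, 9, 10, 19] [341.2 212. ] enc [339.3 212.1] 5.1 P [0.4327 0.0063]
stopper top [286, 228, 11, 11, 99] [291.  233.1] enc [291.  233.2] 5.5 P [ 0.5315 -0.001 ]
stopper side [292, 217, 11, 13, 122] [297.1 222.9] enc [297. 223.] 6.7 P [ 0.5293 -0.0032]
((0.4600827693939209, 0.19558215141296387), (0.1009390726685524, 0.16459020972251892), 10.360564231872559) [170, 236, 75, 54, 2890]
((0.4580799341201782, -0.18941614031791687), (0.22939787805080414, 0.10179570317268372), 75.44619750976562) [320, 231, 106, 67, 4123]
```

View pics/top_c.png

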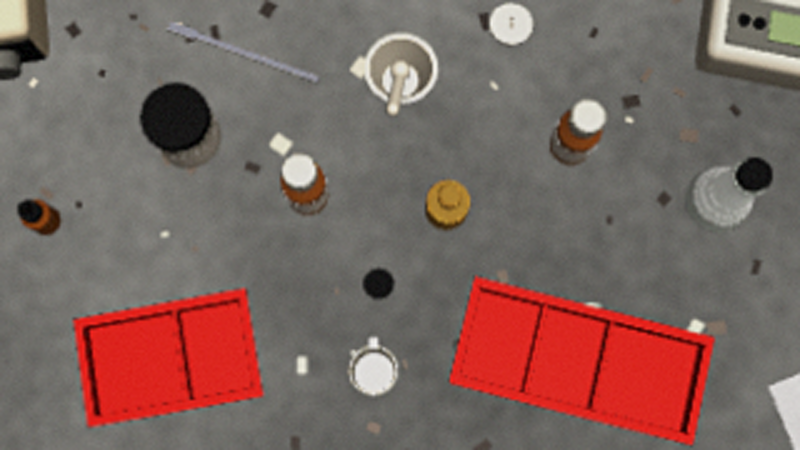

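```bash
cat > fit.py <<'E'
from m import *
from scipy.optimize import least_squares
def fit(n,col,sd,z,R):
    cn,st,ce=blob(n,M[n][col],sd); T=np.array(ims[n]["cam_to_world"])[:2,3]
    P=plane(ims[n],cn,z)[:,:2]; c=P.mean(0); v=(c-T)/np.linalg.norm(c-T)
    for _ in range(4):
        Q=P[(P-c)@v>0.1*R]
        s=least_squares(lambda q:np.hypot(*(Q-q).T)-(R-.0012),c,loss="soft_l1",f_scale=.001); c=s.x
    return np.round(c,4),round(float(np.std(np.hypot(*(Q-c).T)))*1e3,2)
E
python3 - <<'E'
from fit import *
for nm,col,a,b,z,R in(("jar","black",(210,167),(212,250),.08,.032),("botA","white",(260,186),(253,205),.1,.015),("botB","white",(375,166),(250,150),.1,.015),("flask","black",(442,190),(278,127),.114,.0155),("weight","brass",(319,201),(268,198),.038,.021)):
    print(nm,fit("top",col,a,z,R),fit("side",col,b,z,R))
E
```

```text
jar (array([0.6769, 0.1858]), 0.89) (array([0.6769, 0.1932]), 0.86)
botA (array([0.6214, 0.0685]), 0.74) (array([0.6207, 0.0694]), 0.74)
botB (array([ 0.6707, -0.1895]), 0.48) (array([ 0.67  , -0.1887]), 1.83)
flask (array([ 0.6131, -0.3309]), 0.57) (array([ 0.6091, -0.3222]), 1.7)
weight (array([ 0.6044, -0.0662]), 0.68) (array([ 0.6067, -0.0915]), 5.65)
```

Call:
{"api": "move_arm", "payload": {"increments": [{"travel": [0, 0, -0.4], "twist": [0, 0, -1], "jaw": 0}, {"travel": [0, 0, 0], "twist": [0, 0, -1], "jaw": 0}, {"travel": [0, 0, 0], "twist": [0, 0, -1], "jaw": 0}, {"travel": [0, 0, 0], "twist": [0, 0, -1], "jaw": 0}, {"travel": [0, 0, 0], "twist": [0, 0, -1], "jaw": 0}, {"travel": [0, 0, 0], "twist": [0, 0, -1], "jaw": 0}, {"travel": [0, 0, 0], "twist": [0, 0, -1], "jaw": 0}, {"travel": [0, 0, 0], "twist": [0, 0, -1], "jaw": 0}], "grip_force": 25}}

```text
t: 0.97
position: [0.2178, -0.6123, 0.2324]
eef_rot: [[0.503, 0.865, -0.0], [0.865, -0.503, 0.0], [0.0, -0.0, -1.0]]
wrist_force: [-0.0, 0.2, -0.4]
opening: 0.0871
grip_force: 0.0
```

Call:
{"api": "move_arm", "payload": {"increments": [{"travel": [0, 0, 0], "twist": [0, 0, -1], "jaw": 0}, {"travel": [0, 0, 0], "twist": [0, 0, -1], "jaw": 0}, {"travel": [0, 0, 0], "twist": [0, 0, -1], "jaw": 0}, {"travel": [0, 0, 0], "twist": [0, 0, -1], "jaw": 0}, {"travel": [0, 0, 0], "twist": [0, 0, -1], "jaw": 0}, {"travel": [0, 0, 0], "twist": [0, 0, -1], "jaw": 0}, {"travel": [0.7, 1, 0], "twist": [0, 0, 0], "jaw": 0}, {"travel": [0.7, 1, 0], "twist": [0, 0, 0], "jaw": 0}]}}

```text
t: 1.63
position: [0.2664, -0.5785, 0.2323]
eef_rot: [[0.011, 1.0, -0.001], [1.0, -0.011, -0.0], [-0.0, -0.001, -1.0]]
wrist_force: [1.0, 0.4, -0.6]
opening: 0.0869
grip_force: 0.0
```

Call:
{"api": "move_arm", "payload": {"increments": [{"travel": [0.7, 1, 0], "twist": [0, 0, 0], "jaw": 0}, {"travel": [0.7, 1, 0], "twist": [0, 0, 0], "jaw": 0}, {"travel": [0.7, 1, 0], "twist": [0, 0, 0], "jaw": 0}, {"travel": [0.7, 1, 0], "twist": [0, 0, 0], "jaw": 0}, {"travel": [0.7, 1, 0], "twist": [0, 0, 0], "jaw": 0}, {"travel": [0.7, 1, 0], "twist": [0, 0, 0], "jaw": 0}, {"travel": [0.7, 1, 0], "twist": [0, 0, 0], "jaw": 0}, {"travel": [0.7, 1, 0], "twist": [0, 0, 0], "jaw": 0}]}}

```text
t: 2.3
position: [0.4701, -0.4382, 0.2326]
eef_rot: [[0.007, 1.0, -0.0], [1.0, -0.007, -0.0], [-0.0, -0.0, -1.0]]
wrist_force: [0.6, -1.2, 0.4]
opening: 0.087
grip_force: 0.0
```

Call:
{"api": "move_arm", "payload": {"increments": [{"travel": [0.71, 0.95, 0], "twist": [0, 0, 0], "jaw": 0}, {"travel": [0.71, 0.95, 0], "twist": [0, 0, 0], "jaw": 0}, {"travel": [0.71, 0.95, 0], "twist": [0, 0, 0], "jaw": 0}, {"travel": [0.71, 0.95, 0.3], "twist": [0, 0, 0], "jaw": 0}, {"travel": [0.71, 0.95, 0.6], "twist": [0, 0, 0], "jaw": 0}, {"travel": [0.71, 0.95, 0.6], "twist": [0, 0, 0], "jaw": 0}, {"travel": [0, 0, 0.9], "twist": [0, 0, 0], "jaw": 0}, {"travel": [0, 0, 0], "twist": [0, 0, 0], "jaw": 0}]}}

```text
t: 2.97
position: [0.612, -0.3304, 0.1675]
eef_rot: [[0.003, 1.0, -0.005], [1.0, -0.003, 0.004], [0.004, -0.006, -1.0]]
wrist_force: [-1.2, 0.3, -1.1]
opening: 0.087
grip_force: 0.0
```

Run:
```python
from h import *
print(r.sense()["position"])
c=optics.get_image("wrist");cv2.imwrite("pics/w1.png",c["img"])
```

```text
[ 0.61201533 -0.33043209  0.16750218]
```

View pics/w1.png

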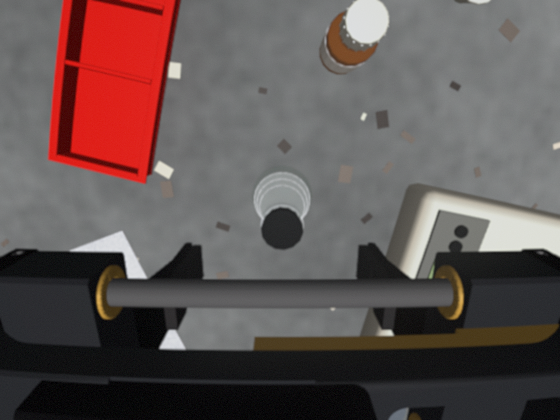

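The wrist view shows the stopper at (281,228), centred between the fingers, so I'll go down and grip.

Call:
{"api": "move_arm", "payload": {"increments": [{"travel": [0, 0, 1], "twist": [0, 0, 0], "jaw": 0}, {"travel": [0, 0, 1], "twist": [0, 0, 0], "jaw": 0}, {"travel": [0, 0, 1], "twist": [0, 0, 0], "jaw": 0}, {"travel": [0, 0, 1], "twist": [0, 0, 0], "jaw": 0}, {"travel": [0, 0, 0], "twist": [0, 0, 0], "jaw": 0.5}, {"travel": [0, 0, 0], "twist": [0, 0, 0], "jaw": 0.8}, {"travel": [0, 0, 0], "twist": [0, 0, 0], "jaw": 0.8}, {"travel": [0, 0, 0], "twist": [0, 0, 0], "jaw": 0.8}], "grip_force": 20}}

```text
t: 3.68
position: [0.6136, -0.3348, 0.0755]
eef_rot: [[0.008, 1.0, 0.003], [1.0, -0.008, -0.002], [-0.002, 0.003, -1.0]]
wrist_force: [0.3, 0.1, 0.5]
opening: 0.068
grip_force: 0.0
```

Call:
{"api": "move_arm", "payload": {"increments": [{"travel": [0, 0, 0], "twist": [0, 0, 0], "jaw": 0.8}, {"travel": [0, 0, 0], "twist": [0, 0, 0], "jaw": 0.8}, {"travel": [0, 0, 0], "twist": [0, 0, 0], "jaw": 0.8}, {"travel": [0, 0, 0], "twist": [0, 0, 0], "jaw": 0.8}]}}

```text
t: 4.02
position: [0.6126, -0.3338, 0.073]
eef_rot: [[0.007, 1.0, 0.0], [1.0, -0.007, -0.0], [-0.0, 0.0, -1.0]]
wrist_force: [0.0, 0.5, -0.3]
opening: 0.0417
grip_force: 0.0
```

Call:
{"api": "move_arm", "payload": {"increments": [{"travel": [0.1, 0, 0.2], "twist": [0, 0, 0], "jaw": 0.8}, {"travel": [0, 0, 0], "twist": [0, 0, 0], "jaw": 0.8}, {"travel": [0, 0, 0], "twist": [0, 0, 0], "jaw": 0.8}, {"travel": [0, 0, 0], "twist": [0, 0, 0], "jaw": 0.8}, {"travel": [0, 0, 0], "twist": [0, 0, 0], "jaw": 0.8}, {"travel": [0, 0, 0], "twist": [0, 0, 0], "jaw": 0.8}]}}

```text
t: 4.52
position: [0.6123, -0.3313, 0.0674]
eef_rot: [[0.007, 1.0, -0.0], [1.0, -0.007, 0.0], [0.0, -0.0, -1.0]]
wrist_force: [0.1, 0.0, -0.7]
opening: 0.0296
grip_force: 18.9
```

Call:
{"api": "move_arm", "payload": {"increments": [{"travel": [0, 0, -0.6], "twist": [0, 0, 0], "jaw": 0.8}, {"travel": [0, 0, -0.9], "twist": [0, 0, 0], "jaw": 0.8}, {"travel": [0, 0, -0.9], "twist": [0, 0, 0], "jaw": 0.8}, {"travel": [0, -0.3, -0.9], "twist": [0, 0, 0], "jaw": 0.8}, {"travel": [0.4, -0.5, -0.9], "twist": [0, 0, 0], "jaw": 0.8}, {"travel": [0.8, -0.5, -0.8], "twist": [0, 0, 0], "jaw": 0.8}, {"travel": [1, -0.5, -0.3], "twist": [0, 0, 0], "jaw": 0.8}, {"travel": [1, -0.5, 0], "twist": [0, 0, 0], "jaw": 0.8}]}}

```text
t: 5.18
position: [0.556, -0.2507, 0.2027]
eef_rot: [[0.008, 1.0, 0.004], [1.0, -0.008, -0.002], [-0.002, 0.004, -1.0]]
wrist_force: [1.0, 0.0, -0.4]
opening: 0.03
grip_force: 18.9
```

Call:
{"api": "move_arm", "payload": {"increments": [{"travel": [1, -0.5, 0], "twist": [0, 0, 0], "jaw": 0.8}, {"travel": [1, -0.5, 0], "twist": [0, 0, 0], "jaw": 0.8}, {"travel": [1, -0.5, 0], "twist": [0, 0, 0], "jaw": 0.8}, {"travel": [1, -0.4, 0], "twist": [0, 0, 0], "jaw": 0.8}, {"travel": [1, -0.4, 0], "twist": [0, 0, 0], "jaw": 0.8}, {"travel": [1, -0.3, 0], "twist": [0, 0, 0], "jaw": 0.8}, {"travel": [1, -0.3, 0], "twist": [0, 0, 0], "jaw": 0.8}, {"travel": [1, -0.3, 0], "twist": [0, 0, 0], "jaw": 0.8}]}}

```text
t: 5.85
position: [0.4764, -0.0492, 0.2003]
eef_rot: [[0.007, 1.0, 0.0], [1.0, -0.007, -0.0], [-0.0, 0.0, -1.0]]
wrist_force: [0.4, 0.2, -1.6]
opening: 0.0301
grip_force: 18.9
```

Call:
{"api": "move_arm", "payload": {"increments": [{"travel": [1, -0.1, 0], "twist": [0, 0, 0], "jaw": 0.8}, {"travel": [1, -0.1, 0], "twist": [0, 0, 0], "jaw": 0.8}, {"travel": [1, -0.1, 0], "twist": [0, 0, 0], "jaw": 0.8}, {"travel": [1, -0.1, 0], "twist": [0, 0, 0], "jaw": 0.8}, {"travel": [1, -0.1, 0], "twist": [0, 0, 0], "jaw": 0.8}, {"travel": [1, -0.1, 0], "twist": [0, 0, 0], "jaw": 0.8}, {"travel": [1, -0.1, 0], "twist": [0, 0, 0], "jaw": 0.8}, {"travel": [1, -0.1, 0], "twist": [0, 0, 0], "jaw": 0.8}]}}

```text
t: 6.52
position: [0.4581, 0.151, 0.2004]
eef_rot: [[0.007, 1.0, 0.001], [1.0, -0.007, -0.0], [-0.0, 0.001, -1.0]]
wrist_force: [0.6, -1.0, -1.6]
opening: 0.0299
grip_force: 18.9
```

Call:
{"api": "move_arm", "payload": {"increments": [{"travel": [1, 0, 0.2], "twist": [0, 0, 0], "jaw": 0.8}, {"travel": [1, 0, 0.5], "twist": [0, 0, 0], "jaw": 0.8}, {"travel": [0.8, 0, 0.7], "twist": [0, 0, 0], "jaw": 0.8}, {"travel": [0, 0, 0.8], "twist": [0, 0, 0], "jaw": 0.8}, {"travel": [0, 0, 0.8], "twist": [0, 0, 0], "jaw": 0.8}, {"travel": [0, 0, 0.6], "twist": [0, 0, 0], "jaw": 0.8}, {"travel": [0, 0, 0], "twist": [0, 0, 0], "jaw": 0.8}, {"travel": [0, 0, 0], "twist": [0, 0, 0], "jaw": 0.8}]}}

```text
t: 7.18
position: [0.4585, 0.2198, 0.11]
eef_rot: [[0.007, 1.0, -0.001], [1.0, -0.007, -0.0], [-0.0, -0.001, -1.0]]
wrist_force: [-0.1, 0.4, -0.8]
opening: 0.0298
grip_force: 18.9
```

Call:
{"api": "move_arm", "payload": {"increments": [{"travel": [0.3, -0.15, 0], "twist": [0, 0, 0], "jaw": 0.8}, {"travel": [0, 0, 0.4], "twist": [0, 0, 0], "jaw": 0.8}, {"travel": [0, 0, 0.4], "twist": [0, 0, 0], "jaw": 0.8}, {"travel": [0, 0, 0.4], "twist": [0, 0, 0], "jaw": 0.8}, {"travel": [0, 0, 0.2], "twist": [0, 0, 0], "jaw": 0.8}, {"travel": [0, 0, 0], "twist": [0, 0, 0], "jaw": 0.8}, {"travel": [0, 0, 0], "twist": [0, 0, 0], "jaw": 0.8}]}}

```text
t: 7.77
position: [0.455, 0.2272, 0.0746]
eef_rot: [[0.007, 1.0, -0.001], [1.0, -0.007, -0.0], [-0.0, -0.001, -1.0]]
wrist_force: [-1.0, 0.7, -0.9]
opening: 0.0299
grip_force: 18.9
```

Run:
```python
from h import *
c=optics.get_image("side");cv2.imwrite("pics/s1.png",cv2.resize(c["img"][130:370,180:460],None,fx=2.5,fy=2.5))
```

```text
(no output)
```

View pics/s1.png

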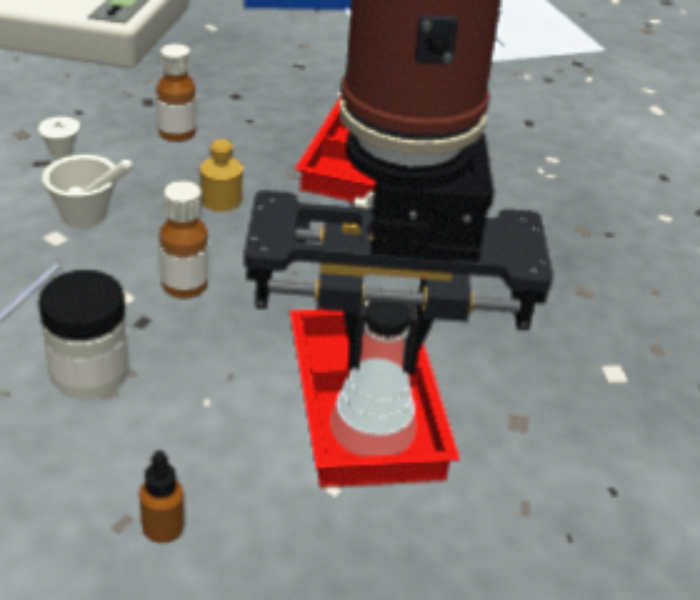

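The flask is seated in the wide bay of the short tray (crop 375,400), so I'll lower the last 3 mm and release.

Call:
{"api": "move_arm", "payload": {"increments": [{"travel": [0, 0, 0.12], "twist": [0, 0, 0], "jaw": 0.8}, {"travel": [0, 0, 0], "twist": [0, 0, 0], "jaw": 0.8}, {"travel": [0, 0, 0], "twist": [0, 0, 0], "jaw": 0.5}, {"travel": [0, 0, 0], "twist": [0, 0, 0], "jaw": 0}, {"travel": [0, 0, 0], "twist": [0, 0, 0], "jaw": 0}, {"travel": [0, 0, 0], "twist": [0, 0, 0], "jaw": 0}, {"travel": [0, 0, 0], "twist": [0, 0, 0], "jaw": 0}, {"travel": [0, 0, 0], "twist": [0, 0, 0], "jaw": 0}]}}

```text
t: 8.48
position: [0.4553, 0.2274, 0.0722]
eef_rot: [[0.007, 1.0, 0.0], [1.0, -0.007, 0.0], [0.0, 0.0, -1.0]]
wrist_force: [-0.7, -0.3, 0.3]
opening: 0.0619
grip_force: 0.0
```

Call:
{"api": "move_arm", "payload": {"increments": [{"travel": [0, 0, -0.5], "twist": [0, 0, 0], "jaw": 0}, {"travel": [0, 0, -0.9], "twist": [0, 0, 0], "jaw": 0}, {"travel": [0, 0, -0.9], "twist": [0, 0, 0], "jaw": 0}, {"travel": [0, 0, -0.9], "twist": [0, 0, 0], "jaw": 0}, {"travel": [-0.9, 0.95, -0.5], "twist": [0, 0, 0], "jaw": 0}, {"travel": [-0.9, 0.95, 0], "twist": [0, 0, 0], "jaw": 0}, {"travel": [-0.9, 0.95, 0], "twist": [0, 0, 0], "jaw": 0}, {"travel": [-0.9, 0.95, 0], "twist": [0, 0, 0], "jaw": 0}]}}

```text
t: 9.15
position: [0.5508, 0.1356, 0.1662]
eef_rot: [[0.007, 1.0, 0.002], [1.0, -0.007, -0.0], [-0.0, 0.002, -1.0]]
wrist_force: [-0.2, 1.4, -0.0]
opening: 0.087
grip_force: 0.0
```

Call:
{"api": "move_arm", "payload": {"increments": [{"travel": [-0.9, 0.95, 0], "twist": [0, 0, 0], "jaw": 0}, {"travel": [-0.9, 0.95, 0], "twist": [0, 0, 0], "jaw": 0}, {"travel": [-0.9, 0.95, 0], "twist": [0, 0, 0], "jaw": 0}, {"travel": [0, 0, 0], "twist": [0, 0, 0], "jaw": 0}, {"travel": [0, 0, 0], "twist": [0, 0, 0], "jaw": 0}]}}

```text
t: 9.57
position: [0.6212, 0.0668, 0.1649]
eef_rot: [[0.011, 1.0, -0.0], [1.0, -0.011, 0.001], [0.001, -0.0, -1.0]]
wrist_force: [-0.4, 1.3, -0.6]
opening: 0.0866
grip_force: 0.0
```

Call:
{"api": "move_arm", "payload": {"increments": [{"travel": [0.08, 0, 0.7], "twist": [0, 0, 0], "jaw": 0}, {"travel": [0, 0, 0.8], "twist": [0, 0, 0], "jaw": 0}, {"travel": [0, 0, 0.8], "twist": [0, 0, 0], "jaw": 0}, {"travel": [0, 0, 0.8], "twist": [0, 0, 0], "jaw": 0}, {"travel": [0, 0, 0.7], "twist": [0, 0, 0], "jaw": 0}, {"travel": [0, 0, 0], "twist": [0, 0, 0], "jaw": 0.3}, {"travel": [0, 0, 0], "twist": [0, 0, 0], "jaw": 0.8}, {"travel": [0, 0, 0], "twist": [0, 0, 0], "jaw": 0.8}]}}

```text
t: 10.23
position: [0.6207, 0.0717, 0.0712]
eef_rot: [[0.006, 1.0, 0.001], [1.0, -0.006, 0.001], [0.001, 0.001, -1.0]]
wrist_force: [1.2, 0.1, 1.1]
opening: 0.074
grip_force: 0.0
```

Call:
{"api": "move_arm", "payload": {"increments": [{"travel": [0, 0, 0], "twist": [0, 0, 0], "jaw": 0.8}, {"travel": [0, 0, 0], "twist": [0, 0, 0], "jaw": 0.8}, {"travel": [0, 0, 0], "twist": [0, 0, 0], "jaw": 0.8}, {"travel": [0, 0, 0], "twist": [0, 0, 0], "jaw": 0.8}, {"travel": [0, 0, 0], "twist": [0, 0, 0], "jaw": 0.8}, {"travel": [0, 0, 0], "twist": [0, 0, 0], "jaw": 0.8}, {"travel": [0, 0, 0], "twist": [0, 0, 0], "jaw": 0.8}], "grip_force": 25}}

```text
t: 10.82
position: [0.6204, 0.0707, 0.0696]
eef_rot: [[0.007, 1.0, 0.0], [1.0, -0.007, 0.0], [0.0, 0.0, -1.0]]
wrist_force: [-0.1, 0.7, 0.7]
opening: 0.029
grip_force: 25.0
```

Call:
{"api": "move_arm", "payload": {"increments": [{"travel": [0, 0, -0.5], "twist": [0, 0, 0], "jaw": 0.8}, {"travel": [0, 0, -0.8], "twist": [0, 0, 0], "jaw": 0.8}, {"travel": [0, 0, -0.8], "twist": [0, 0, 0], "jaw": 0.8}, {"travel": [0.3, -0.6, -0.5], "twist": [0, 0, 0], "jaw": 0.8}, {"travel": [0.5, -0.95, 0], "twist": [0, 0, 0], "jaw": 0.8}, {"travel": [0.5, -0.95, 0], "twist": [0, 0, 0], "jaw": 0.8}, {"travel": [0.5, -0.95, 0], "twist": [0, 0, 0], "jaw": 0.8}, {"travel": [0.5, -0.95, 0], "twist": [0, 0, 0], "jaw": 0.8}]}}

```text
t: 11.48
position: [0.5096, 0.1296, 0.1353]
eef_rot: [[0.007, 1.0, 0.0], [1.0, -0.007, -0.0], [-0.0, 0.0, -1.0]]
wrist_force: [-1.1, 0.5, -0.6]
opening: 0.0294
grip_force: 25.0
```

Call:
{"api": "move_arm", "payload": {"increments": [{"travel": [0.5, -0.95, 0], "twist": [0, 0, 0], "jaw": 0.8}, {"travel": [0.45, -0.75, 0], "twist": [0, 0, 0], "jaw": 0.8}, {"travel": [0, 0, 0], "twist": [0, 0, 0], "jaw": 0.8}, {"travel": [0, 0, 0], "twist": [0, 0, 0], "jaw": 0.8}]}}

```text
t: 11.82
position: [0.4679, 0.1537, 0.1355]
eef_rot: [[0.005, 1.0, 0.001], [1.0, -0.005, -0.001], [-0.001, 0.001, -1.0]]
wrist_force: [0.1, -0.3, -1.4]
opening: 0.0292
grip_force: 25.0
```

Call:
{"api": "move_arm", "payload": {"increments": [{"travel": [0, 0, 0.6], "twist": [0, 0, 0], "jaw": 0.8}, {"travel": [0, 0, 0.7], "twist": [0, 0, 0], "jaw": 0.8}, {"travel": [0, 0, 0.6], "twist": [0, 0, 0], "jaw": 0.8}, {"travel": [0, 0, 0.4], "twist": [0, 0, 0], "jaw": 0.8}, {"travel": [0, 0, 0.1], "twist": [0, 0, 0], "jaw": 0.8}, {"travel": [0, 0, 0], "twist": [0, 0, 0], "jaw": 0.8}, {"travel": [0, 0, 0], "twist": [0, 0, 0], "jaw": 0.8}]}}

```text
t: 12.4
position: [0.469, 0.1532, 0.0752]
eef_rot: [[0.008, 1.0, 0.0], [1.0, -0.008, 0.0], [0.0, 0.0, -1.0]]
wrist_force: [0.5, 0.3, -0.8]
opening: 0.0289
grip_force: 25.0
```

Call:
{"api": "move_arm", "payload": {"increments": [{"travel": [0, 0, 0.06], "twist": [0, 0, 0], "jaw": 0.8}, {"travel": [0, 0, 0], "twist": [0, 0, 0], "jaw": 0.8}, {"travel": [0, 0, 0], "twist": [0, 0, 0], "jaw": 0.5}, {"travel": [0, 0, 0], "twist": [0, 0, 0], "jaw": 0}, {"travel": [0, 0, 0], "twist": [0, 0, 0], "jaw": 0}, {"travel": [0, 0, 0], "twist": [0, 0, 0], "jaw": 0}, {"travel": [0, 0, 0], "twist": [0, 0, 0], "jaw": 0}, {"travel": [0, 0, 0], "twist": [0, 0, 0], "jaw": 0}]}}

```text
t: 13.07
position: [0.4685, 0.1531, 0.0731]
eef_rot: [[0.007, 1.0, 0.0], [1.0, -0.007, 0.0], [0.0, 0.0, -1.0]]
wrist_force: [0.4, 0.1, -0.8]
opening: 0.0612
grip_force: 0.0
```

Call:
{"api": "move_arm", "payload": {"increments": [{"travel": [0, 0, -0.5], "twist": [0, 0, 0], "jaw": 0}, {"travel": [0, 0, -0.9], "twist": [0, 0, 0], "jaw": 0}, {"travel": [0, 0, -0.9], "twist": [0, 0, 0], "jaw": 0}, {"travel": [-0.4, 0, -0.9], "twist": [0, 0, 0], "jaw": 0}, {"travel": [-0.9, 0.6, -0.3], "twist": [0, 0, 0], "jaw": 0}, {"travel": [-0.95, 0.7, 0], "twist": [0, 0, 0], "jaw": 0}, {"travel": [-0.95, 0.7, 0], "twist": [0, 0, 0], "jaw": 0}, {"travel": [-0.95, 0.7, 0], "twist": [0, 0, 0], "jaw": 0}]}}

```text
t: 13.73
position: [0.5361, 0.0477, 0.1621]
eef_rot: [[0.007, 1.0, 0.002], [1.0, -0.007, -0.0], [-0.0, 0.002, -1.0]]
wrist_force: [0.4, 0.1, 0.2]
opening: 0.087
grip_force: 0.0
```

Call:
{"api": "move_arm", "payload": {"increments": [{"travel": [-0.95, 0.7, 0], "twist": [0, 0, 0], "jaw": 0}, {"travel": [-0.95, 0.7, 0], "twist": [0, 0, 0], "jaw": 0}, {"travel": [-0.95, 0.7, 0], "twist": [0, 0, 0], "jaw": 0}, {"travel": [-0.9, 0.7, 0], "twist": [0, 0, 0], "jaw": 0}, {"travel": [-0.86, 0, 0], "twist": [0, 0, 0], "jaw": 0}, {"travel": [0, 0, 0], "twist": [0, 0, 0], "jaw": 0}, {"travel": [0, 0, 0], "twist": [0, 0, 0], "jaw": 0}, {"travel": [0, 0, 0], "twist": [0, 0, 0], "jaw": 0}]}}

```text
t: 14.4
position: [0.6042, -0.0661, 0.1612]
eef_rot: [[0.007, 1.0, 0.0], [1.0, -0.007, 0.001], [0.001, 0.0, -1.0]]
wrist_force: [-0.1, 0.6, 0.2]
opening: 0.0869
grip_force: 0.0
```

Run:
```python
from h import *
c=optics.get_image("wrist");cv2.imwrite("pics/w2.png",c["img"])
K=np.array(c["intrinsics"]);T=np.array(c["cam_to_world"])
print(r.sense()["position"],T[:3,3])
hsv=cv2.cvtColor(c["img"],cv2.COLOR_BGR2HSV);m=cv2.inRange(hsv,(14,150,60),(28,255,255))
k,l,st,ce=cv2.connectedComponentsWithStats(m)
for i in range(1,k):
    if st[i,4]>200:print(st[i],ce[i],plane(c,[ce[i]],.05))
```

```text
[ 0.60427048 -0.06560046  0.16124487] [0.60474913 0.00979333 0.32238744]
[ 260  181   43   43 1428] [281.04341737 202.27240896] [[ 0.60575782 -0.06027746  0.05      ]]
[ 95 266  29  54 708] [106.24576271 292.61723164] [[ 0.43049534 -0.15182361  0.05      ]]
[439 272  25  48 474] [455.02953586 300.23839662] [[ 0.78084857 -0.1635447   0.05      ]]
[ 282  325  276   25 3321] [436.87473653 338.85305631] [[ 0.76903996 -0.2098468   0.05      ]]
```

View pics/w2.png

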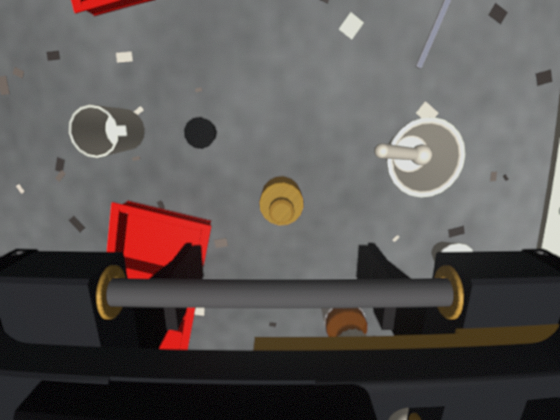

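The wrist view shows the weight at (281,203) with its knob at (281,209), centred. The mortar and pestle at (425,155) are clear of the fingers.

Call:
{"api": "move_arm", "payload": {"increments": [{"travel": [0.04, 0, 0.7], "twist": [0, 0, 0], "jaw": 0}, {"travel": [0, 0, 0.9], "twist": [0, 0, 0], "jaw": 0.2}, {"travel": [0, 0, 0.9], "twist": [0, 0, 0], "jaw": 0.3}, {"travel": [0, 0, 0.9], "twist": [0, 0, 0], "jaw": 0.3}, {"travel": [0, 0, 0.8], "twist": [0, 0, 0], "jaw": 0.3}, {"travel": [0, 0, 0.5], "twist": [0, 0, 0], "jaw": 0.3}, {"travel": [0, 0, 0], "twist": [0, 0, 0], "jaw": 0.3}, {"travel": [0, 0, 0], "twist": [0, 0, 0], "jaw": 0.3}]}}

```text
t: 15.12
position: [0.6043, -0.0651, 0.0434]
eef_rot: [[0.006, 1.0, -0.0], [1.0, -0.006, 0.0], [0.0, -0.0, -1.0]]
wrist_force: [0.7, 0.2, 0.7]
opening: 0.0617
grip_force: 0.0
```

Call:
{"api": "move_arm", "payload": {"increments": [{"travel": [0, 0, 0.08], "twist": [0, 0, 0], "jaw": 0.5}, {"travel": [0, 0, 0], "twist": [0, 0, 0], "jaw": 0.9}, {"travel": [0, 0, 0], "twist": [0, 0, 0], "jaw": 0.9}, {"travel": [0, 0, 0], "twist": [0, 0, 0], "jaw": 0.9}, {"travel": [0, 0, 0], "twist": [0, 0, 0], "jaw": 0.9}, {"travel": [0, 0, 0], "twist": [0, 0, 0], "jaw": 0.9}, {"travel": [0, 0, 0], "twist": [0, 0, 0], "jaw": 0.9}, {"travel": [0, 0, 0], "twist": [0, 0, 0], "jaw": 0.9}], "grip_force": 45}}

```text
t: 15.78
position: [0.6058, -0.066, 0.0424]
eef_rot: [[0.007, 1.0, 0.003], [1.0, -0.007, -0.0], [-0.0, 0.003, -1.0]]
wrist_force: [1.5, 0.3, 6.1]
opening: 0.0202
grip_force: 45.6
```

Call:
{"api": "move_arm", "payload": {"increments": [{"travel": [0, 0, -0.2], "twist": [0, 0, 0], "jaw": 0.9}, {"travel": [0, 0, -0.2], "twist": [0, 0, 0], "jaw": 0.9}, {"travel": [0, 0, 0], "twist": [0, 0, 0], "jaw": 0.9}, {"travel": [0, 0, 0], "twist": [0, 0, 0], "jaw": 0.9}]}}

```text
t: 16.12
position: [0.6039, -0.066, 0.0508]
eef_rot: [[0.007, 1.0, -0.001], [1.0, -0.007, 0.0], [0.0, -0.001, -1.0]]
wrist_force: [0.2, -0.0, -6.0]
opening: 0.0201
grip_force: 45.4
```

Run:
```python
from h import *
c=optics.get_image("side");cv2.imwrite("pics/s2.png",cv2.resize(c["img"][130:280,190:340],None,fx=4,fy=4,interpolation=cv2.INTER_CUBIC))
```

```text
(no output)
```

View pics/s2.png

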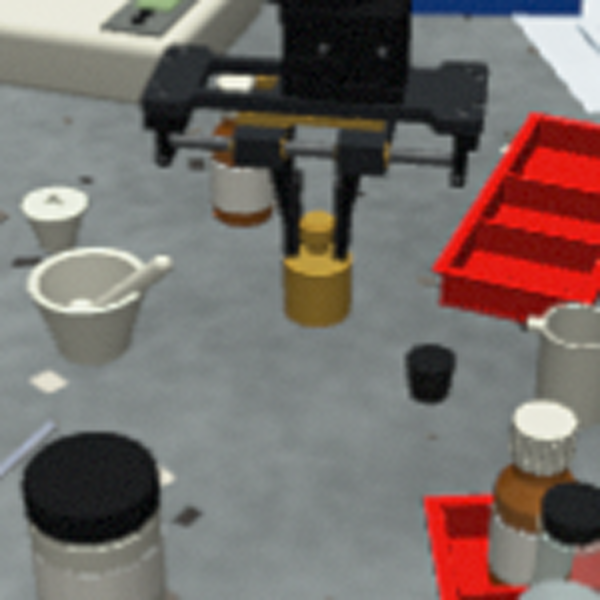

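Call:
{"api": "move_arm", "payload": {"increments": [{"travel": [0, 0, -0.5], "twist": [0, 0, 0], "jaw": 0.9}, {"travel": [0, 0, -0.7], "twist": [0, 0, 0], "jaw": 0.9}, {"travel": [0, -0.3, -0.6], "twist": [0, 0, 0], "jaw": 0.9}, {"travel": [-0.4, -0.8, 0], "twist": [0, 0, 0], "jaw": 0.9}, {"travel": [-0.4, -0.9, 0], "twist": [0, 0, 0], "jaw": 0.9}, {"travel": [-0.4, -0.9, 0], "twist": [0, 0, 0], "jaw": 0.9}, {"travel": [-0.4, -0.9, 0], "twist": [0, 0, 0], "jaw": 0.9}, {"travel": [-0.35, -0.8, 0], "twist": [0, 0, 0], "jaw": 0.9}]}}

```text
t: 16.83
position: [0.4875, -0.1143, 0.0966]
eef_rot: [[0.007, 1.0, -0.0], [1.0, -0.007, -0.0], [-0.0, -0.0, -1.0]]
wrist_force: [-0.1, -0.9, -5.0]
opening: 0.0202
grip_force: 46.3
```

Call:
{"api": "move_arm", "payload": {"increments": [{"travel": [0, -0.4, 0], "twist": [0, 0, 0], "jaw": 0.9}, {"travel": [0, 0, 0], "twist": [0, 0, 0], "jaw": 0.9}, {"travel": [0, 0, 0], "twist": [0, 0, 0], "jaw": 0.9}, {"travel": [0, 0, 0], "twist": [0, 0, 0], "jaw": 0.9}]}}

```text
t: 17.17
position: [0.4802, -0.1132, 0.0967]
eef_rot: [[0.006, 1.0, 0.002], [1.0, -0.006, 0.0], [0.0, 0.002, -1.0]]
wrist_force: [-0.1, -1.1, -4.8]
opening: 0.0204
grip_force: 46.8
```

Call:
{"api": "move_arm", "payload": {"increments": [{"travel": [-0.1, -0.1, 0.3], "twist": [0, 0, 0], "jaw": 0.9}, {"travel": [0, 0, 0.6], "twist": [0, 0, 0], "jaw": 0.9}, {"travel": [0, 0, 0.6], "twist": [0, 0, 0], "jaw": 0.9}, {"travel": [0, 0, 0.3], "twist": [0, 0, 0], "jaw": 0.9}, {"travel": [0, 0, 0.1], "twist": [0, 0, 0], "jaw": 0.9}, {"travel": [0, 0, 0], "twist": [0, 0, 0], "jaw": 0.9}, {"travel": [0, 0, 0], "twist": [0, 0, 0], "jaw": 0.9}]}}

```text
t: 17.75
position: [0.4769, -0.1161, 0.0488]
eef_rot: [[0.007, 1.0, 0.0], [1.0, -0.007, 0.0], [0.0, 0.0, -1.0]]
wrist_force: [-0.1, -0.7, -5.5]
opening: 0.0203
grip_force: 46.8
```

Call:
{"api": "move_arm", "payload": {"increments": [{"travel": [0, 0, 0.08], "twist": [0, 0, 0], "jaw": 0.9}, {"travel": [0, 0, 0], "twist": [0, 0, 0], "jaw": 0.9}, {"travel": [0, 0, 0], "twist": [0, 0, 0], "jaw": 0.9}]}}

```text
t: 18.0
position: [0.4767, -0.1164, 0.0469]
eef_rot: [[0.007, 1.0, 0.001], [1.0, -0.007, -0.0], [-0.0, 0.001, -1.0]]
wrist_force: [0.1, -0.1, -6.1]
opening: 0.0199
grip_force: 46.8
```

Call:
{"api": "move_arm", "payload": {"increments": [{"travel": [0, 0, 0.04], "twist": [0, 0, 0], "jaw": 0.9}, {"travel": [0, 0, 0], "twist": [0, 0, 0], "jaw": 0.9}, {"travel": [0, 0, 0], "twist": [0, 0, 0], "jaw": 0.6}, {"travel": [0, 0, 0], "twist": [0, 0, 0], "jaw": 0.4}, {"travel": [0, 0, 0], "twist": [0, 0, 0], "jaw": 0}, {"travel": [0, 0, 0], "twist": [0, 0, 0], "jaw": 0}, {"travel": [0, 0, 0], "twist": [0, 0, 0], "jaw": 0}, {"travel": [0, 0, 0], "twist": [0, 0, 0], "jaw": 0}]}}

```text
t: 18.67
position: [0.4765, -0.1162, 0.0455]
eef_rot: [[0.007, 1.0, 0.0], [1.0, -0.007, 0.0], [0.0, 0.0, -1.0]]
wrist_force: [-0.4, 0.4, -1.0]
opening: 0.0519
grip_force: 0.0
```

Call:
{"api": "move_arm", "payload": {"increments": [{"travel": [0, 0, -0.5], "twist": [0, 0, 0], "jaw": 0}, {"travel": [0, 0, -0.9], "twist": [0, 0, 0], "jaw": 0}, {"travel": [0, 0, -0.9], "twist": [0, 0, 0], "jaw": 0}, {"travel": [0, 0, -0.9], "twist": [0, 0, 0], "jaw": 0}, {"travel": [0.5, 0.4, -0.9], "twist": [0, 0, 0], "jaw": 0}, {"travel": [0.9, 0.65, -0.8], "twist": [0, 0, 0], "jaw": 0}, {"travel": [1, 0.65, 0], "twist": [0, 0, 0], "jaw": 0}, {"travel": [1, 0.65, 0], "twist": [0, 0, 0], "jaw": 0}]}}

```text
t: 19.33
position: [0.5373, -0.0312, 0.1697]
eef_rot: [[0.009, 1.0, 0.003], [1.0, -0.009, -0.001], [-0.001, 0.003, -1.0]]
wrist_force: [0.8, -0.6, 0.4]
opening: 0.0869
grip_force: 0.0
```

Call:
{"api": "move_arm", "payload": {"increments": [{"travel": [1, 0.65, 0], "twist": [0, 0, 0], "jaw": 0}, {"travel": [1, 0.65, 0], "twist": [0, 0, 0], "jaw": 0}, {"travel": [1, 0.65, 0], "twist": [0, 0, 0], "jaw": 0}, {"travel": [1, 0.65, 0], "twist": [0, 0, 0], "jaw": 0}, {"travel": [1, 0.65, 0], "twist": [0, 0, 0], "jaw": 0}, {"travel": [1, 0.65, 0], "twist": [0, 0, 0], "jaw": 0}, {"travel": [1, 0.65, 0], "twist": [0, 0, 0], "jaw": 0}, {"travel": [1, 0.6, 0], "twist": [0, 0, 0], "jaw": 0}]}}

```text
t: 20.0
position: [0.6668, 0.1684, 0.1675]
eef_rot: [[0.008, 1.0, -0.0], [1.0, -0.008, -0.0], [-0.0, -0.0, -1.0]]
wrist_force: [-0.0, -1.0, 0.9]
opening: 0.0871
grip_force: 0.0
```

Call:
{"api": "move_arm", "payload": {"increments": [{"travel": [0.6, 0.35, 0], "twist": [0, 0, 0], "jaw": 0}, {"travel": [0, 0, 0], "twist": [0, 0, 0], "jaw": 0}, {"travel": [0, 0, 0], "twist": [0, 0, 0], "jaw": 0}, {"travel": [0, 0, 0], "twist": [0, 0, 0], "jaw": 0}]}}

```text
t: 20.33
position: [0.6747, 0.1813, 0.1677]
eef_rot: [[0.008, 1.0, -0.001], [1.0, -0.008, -0.001], [-0.001, -0.001, -1.0]]
wrist_force: [-0.4, -0.8, 1.0]
opening: 0.087
grip_force: 0.0
```

Run:
```python
from h import *
c=optics.get_image("wrist");cv2.imwrite("pics/w3.png",c["img"])
m=(cv2.cvtColor(c["img"],cv2.COLOR_BGR2HSV)[...,2]<40).astype(np.uint8);m[240:]=0
k,l,st,ce=cv2.connectedComponentsWithStats(m)
for i in range(1,k):
    if st[i,4]>200:print(st[i],ce[i],plane(c,[ce[i]],.078))
print(r.sense()["position"])
```

```text
[368   0  22  32 503] [377.49701789  13.11530815] [[0.74691295 0.33340915 0.078     ]]
[168  19  27  28 574] [180.68641115  32.41986063] [[0.60372388 0.32157713 0.078     ]]
[0.6748172  0.18074795 0.16791998]
```

View pics/w3.png

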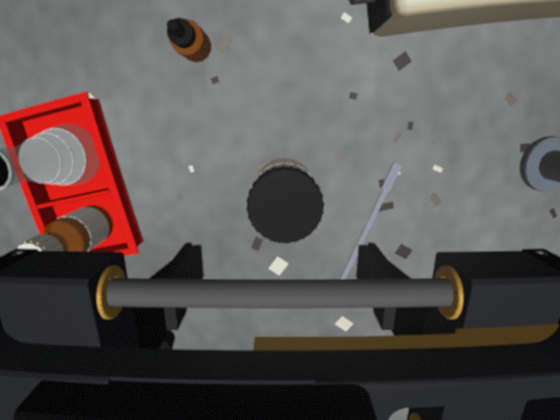

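The wrist view shows the lid at (285,203), 3 mm to the right of the finger midline at column 281. I'll correct for that on the way down.

Call:
{"api": "move_arm", "payload": {"increments": [{"travel": [0.3, 0.12, 0], "twist": [0, 0, 0], "jaw": 0}, {"travel": [0, 0, 0.6], "twist": [0, 0, 0], "jaw": 0}, {"travel": [0, 0, 0.9], "twist": [0, 0, 0], "jaw": 0}, {"travel": [0, 0, 0.9], "twist": [0, 0, 0], "jaw": 0}, {"travel": [0, 0, 0.9], "twist": [0, 0, 0], "jaw": 0}, {"travel": [0, 0, 0.9], "twist": [0, 0, 0], "jaw": 0}, {"travel": [0, 0, 0.8], "twist": [0, 0, 0], "jaw": 0}, {"travel": [0, 0, 0], "twist": [0, 0, 0], "jaw": 0}], "grip_force": 30}}

```text
t: 21.05
position: [0.6756, 0.188, 0.0387]
eef_rot: [[0.008, 1.0, -0.006], [1.0, -0.008, -0.002], [-0.002, -0.006, -1.0]]
wrist_force: [-1.6, 0.0, -0.1]
opening: 0.087
grip_force: 0.0
```

Call:
{"api": "move_arm", "payload": {"increments": [{"travel": [0, 0, 0], "twist": [0, 0, 0], "jaw": 0.3}, {"travel": [0, 0, 0], "twist": [0, 0, 0], "jaw": 0.5}, {"travel": [0, 0, 0], "twist": [0, 0, 0], "jaw": 0.5}, {"travel": [0, 0, 0], "twist": [0, 0, 0], "jaw": 0.5}, {"travel": [0, 0, 0], "twist": [0, 0, 0], "jaw": 0.5}, {"travel": [0, 0, 0], "twist": [0, 0, 0], "jaw": 0.5}]}}

```text
t: 21.55
position: [0.6788, 0.1901, 0.0446]
eef_rot: [[0.007, 1.0, 0.002], [1.0, -0.007, 0.0], [0.0, 0.002, -1.0]]
wrist_force: [-0.9, -1.3, 6.5]
opening: 0.0636
grip_force: 30.0
```

Call:
{"api": "move_arm", "payload": {"increments": [{"travel": [0, 0, -0.5], "twist": [0, 0, 0], "jaw": 0.5}, {"travel": [0, 0, -0.9], "twist": [0, 0, 0], "jaw": 0.5}, {"travel": [0, 0, -0.9], "twist": [0, 0, 0], "jaw": 0.5}, {"travel": [0, 0, -0.9], "twist": [0, 0, 0], "jaw": 0.5}, {"travel": [-0.4, -0.2, -0.9], "twist": [0, 0, 0], "jaw": 0.5}, {"travel": [-0.8, -0.45, -0.8], "twist": [0, 0, 0], "jaw": 0.5}, {"travel": [-1, -0.55, -0.3], "twist": [0, 0, 0], "jaw": 0.5}, {"travel": [-1, -0.55, 0], "twist": [0, 0, 0], "jaw": 0.5}]}}

```text
t: 22.22
position: [0.6339, 0.1105, 0.1761]
eef_rot: [[0.006, 1.0, 0.003], [1.0, -0.006, 0.001], [0.001, 0.003, -1.0]]
wrist_force: [0.2, -0.6, -2.1]
opening: 0.0635
grip_force: 30.0
```

Call:
{"api": "move_arm", "payload": {"increments": [{"travel": [-1, -0.55, 0], "twist": [0, 0, 0], "jaw": 0.5}, {"travel": [-1, -0.55, 0], "twist": [0, 0, 0], "jaw": 0.5}, {"travel": [-1, -0.55, 0], "twist": [0, 0, 0], "jaw": 0.5}, {"travel": [-1, -0.55, 0], "twist": [0, 0, 0], "jaw": 0.5}, {"travel": [-1, -0.55, 0], "twist": [0, 0, 0], "jaw": 0.5}, {"travel": [-1, -0.55, 0], "twist": [0, 0, 0], "jaw": 0.5}, {"travel": [-1, -0.55, 0], "twist": [0, 0, 0], "jaw": 0.5}, {"travel": [-1, -0.55, 0], "twist": [0, 0, 0], "jaw": 0.5}]}}

```text
t: 22.88
position: [0.5211, -0.0899, 0.1736]
eef_rot: [[0.007, 1.0, -0.0], [1.0, -0.007, -0.0], [-0.0, -0.0, -1.0]]
wrist_force: [0.5, -0.3, -1.6]
opening: 0.0636
grip_force: 30.0
```

Call:
{"api": "move_arm", "payload": {"increments": [{"travel": [-1, -0.5, 0], "twist": [0, 0, 0], "jaw": 0.5}, {"travel": [-1, -0.5, 0], "twist": [0, 0, 0], "jaw": 0.5}, {"travel": [-1, -0.5, 0], "twist": [0, 0, 0], "jaw": 0.5}, {"travel": [-1, -0.5, 0], "twist": [0, 0, 0], "jaw": 0.5}, {"travel": [-1, -0.5, 0], "twist": [0, 0, 0], "jaw": 0.5}, {"travel": [-0.9, -0.4, 0], "twist": [0, 0, 0], "jaw": 0.5}, {"travel": [-0.4, -0.2, 0], "twist": [0, 0, 0], "jaw": 0.5}, {"travel": [0, 0, 0.3], "twist": [0, 0, 0], "jaw": 0.5}]}}

```text
t: 23.55
position: [0.4427, -0.2488, 0.1669]
eef_rot: [[0.011, 1.0, 0.001], [1.0, -0.011, -0.002], [-0.002, 0.001, -1.0]]
wrist_force: [-0.2, -0.6, -2.7]
opening: 0.0634
grip_force: 30.0
```

Call:
{"api": "move_arm", "payload": {"increments": [{"travel": [0, 0, 0.7], "twist": [0, 0, 0], "jaw": 0.5}, {"travel": [0, 0, 0.8], "twist": [0, 0, 0], "jaw": 0.5}, {"travel": [0, 0, 0.8], "twist": [0, 0, 0], "jaw": 0.5}, {"travel": [0, 0, 0.5], "twist": [0, 0, 0], "jaw": 0.5}, {"travel": [0, 0, 0], "twist": [0, 0, 0], "jaw": 0.5}, {"travel": [0, 0, 0], "twist": [0, 0, 0], "jaw": 0.5}]}}

```text
t: 24.05
position: [0.4437, -0.2444, 0.0953]
eef_rot: [[0.006, 1.0, -0.001], [1.0, -0.006, 0.001], [0.001, -0.001, -1.0]]
wrist_force: [1.3, 0.3, -1.4]
opening: 0.0636
grip_force: 30.0
```

Call:
{"api": "move_arm", "payload": {"increments": [{"travel": [-0.26, -0.06, 0], "twist": [0, 0, 0], "jaw": 0.5}, {"travel": [0, 0, 0.5], "twist": [0, 0, 0], "jaw": 0.5}, {"travel": [0, 0, 0.6], "twist": [0, 0, 0], "jaw": 0.5}, {"travel": [0, 0, 0.5], "twist": [0, 0, 0], "jaw": 0.5}, {"travel": [0, 0, 0.2], "twist": [0, 0, 0], "jaw": 0.5}, {"travel": [0, 0, 0], "twist": [0, 0, 0], "jaw": 0.5}, {"travel": [0, 0, 0], "twist": [0, 0, 0], "jaw": 0.5}]}}

```text
t: 24.63
position: [0.4425, -0.2528, 0.0515]
eef_rot: [[0.007, 1.0, 0.001], [1.0, -0.007, -0.0], [-0.0, 0.001, -1.0]]
wrist_force: [-0.0, 0.2, -2.4]
opening: 0.0633
grip_force: 30.0
```

Run:
```python
from h import *
c=optics.get_image("side");cv2.imwrite("pics/s3.png",cv2.resize(c["img"][100:280,220:420],None,fx=3.3,fy=3.3,interpolation=cv2.INTER_CUBIC))
```

```text
(no output)
```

View pics/s3.png

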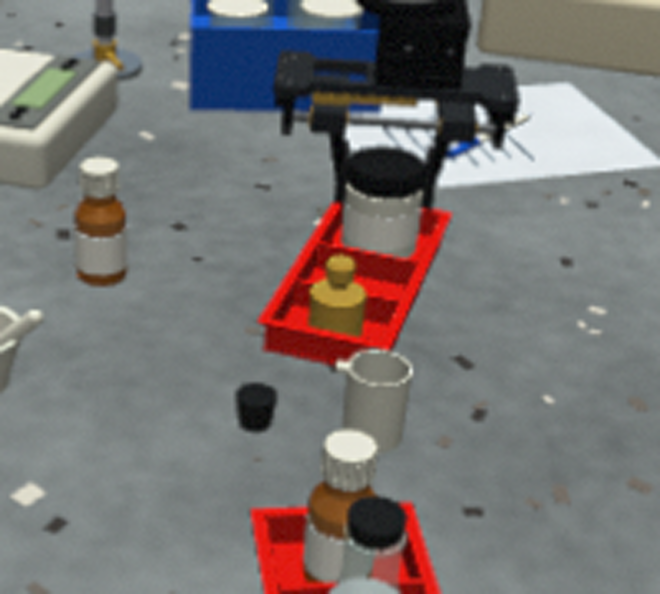

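The jar is at crop (383,205) in the wide bay and the weight stands upright at (338,295) in the end bay. I'll lower the rest and release.

Call:
{"api": "move_arm", "payload": {"increments": [{"travel": [0, 0, 0.1], "twist": [0, 0, 0], "jaw": 0.5}, {"travel": [0, 0, 0], "twist": [0, 0, 0], "jaw": 0.5}, {"travel": [0, 0, 0], "twist": [0, 0, 0], "jaw": 0.5}, {"travel": [0, 0, 0], "twist": [0, 0, 0], "jaw": 0.2}, {"travel": [0, 0, 0], "twist": [0, 0, 0], "jaw": 0}, {"travel": [0, 0, 0], "twist": [0, 0, 0], "jaw": 0}, {"travel": [0, 0, 0], "twist": [0, 0, 0], "jaw": 0}, {"travel": [0, 0, 0], "twist": [0, 0, 0], "jaw": 0}]}}

```text
t: 25.35
position: [0.4421, -0.2525, 0.0482]
eef_rot: [[0.007, 1.0, 0.0], [1.0, -0.007, -0.0], [-0.0, 0.0, -1.0]]
wrist_force: [-0.7, 0.6, -0.2]
opening: 0.0845
grip_force: 0.0
```

Call:
{"api": "move_arm", "payload": {"increments": [{"travel": [0, 0, -0.5], "twist": [0, 0, 0], "jaw": 0}, {"travel": [0, 0, -0.9], "twist": [0, 0, 0], "jaw": 0}, {"travel": [0, 0, -0.9], "twist": [0, 0, 0], "jaw": 0}, {"travel": [0, 0.3, -0.9], "twist": [0, 0, 0], "jaw": 0}, {"travel": [0.2, 0.8, -0.9], "twist": [0, 0, 0], "jaw": 0}, {"travel": [0.3, 1, -0.6], "twist": [0, 0, 0], "jaw": 0}, {"travel": [0.3, 1, 0], "twist": [0, 0, 0], "jaw": 0}, {"travel": [0.3, 1, 0], "twist": [0, 0, 0], "jaw": 0}]}}

```text
t: 26.02
position: [0.5463, -0.2259, 0.1671]
eef_rot: [[0.008, 1.0, 0.002], [1.0, -0.008, -0.001], [-0.001, 0.002, -1.0]]
wrist_force: [0.1, 0.0, 0.6]
opening: 0.0872
grip_force: 0.0
```

Call:
{"api": "move_arm", "payload": {"increments": [{"travel": [0.3, 1, 0], "twist": [0, 0, 0], "jaw": 0}, {"travel": [0.3, 1, 0], "twist": [0, 0, 0], "jaw": 0}, {"travel": [0.3, 1, 0], "twist": [0, 0, 0], "jaw": 0}, {"travel": [0.3, 1, 0], "twist": [0, 0, 0], "jaw": 0}, {"travel": [0.25, 1, 0], "twist": [0, 0, 0], "jaw": 0}, {"travel": [0, 0, 0], "twist": [0, 0, 0], "jaw": 0}, {"travel": [0, 0, 0], "twist": [0, 0, 0], "jaw": 0}, {"travel": [0, 0, 0], "twist": [0, 0, 0], "jaw": 0}]}}

```text
t: 26.68
position: [0.6695, -0.1906, 0.1651]
eef_rot: [[0.007, 1.0, -0.001], [1.0, -0.007, 0.0], [0.0, -0.001, -1.0]]
wrist_force: [-0.6, -0.7, 0.3]
opening: 0.0874
grip_force: 0.0
```

Call:
{"api": "move_arm", "payload": {"increments": [{"travel": [0.06, 0.04, 0.7], "twist": [0, 0, 0], "jaw": 0}, {"travel": [0, 0, 0.8], "twist": [0, 0, 0], "jaw": 0}, {"travel": [0, 0, 0.8], "twist": [0, 0, 0], "jaw": 0}, {"travel": [0, 0, 0.8], "twist": [0, 0, 0], "jaw": 0}, {"travel": [0, 0, 0.7], "twist": [0, 0, 0], "jaw": 0}, {"travel": [0, 0, 0], "twist": [0, 0, 0], "jaw": 0}, {"travel": [0, 0, 0], "twist": [0, 0, 0], "jaw": 0.5}, {"travel": [0, 0, 0], "twist": [0, 0, 0], "jaw": 0.8}], "grip_force": 25}}

```text
t: 27.35
position: [0.6712, -0.1896, 0.0721]
eef_rot: [[0.008, 1.0, 0.001], [1.0, -0.008, -0.001], [-0.001, 0.001, -1.0]]
wrist_force: [0.7, 0.4, -0.2]
opening: 0.0799
grip_force: 0.0
```

Call:
{"api": "move_arm", "payload": {"increments": [{"travel": [0, 0, 0], "twist": [0, 0, 0], "jaw": 0.8}, {"travel": [0, 0, 0], "twist": [0, 0, 0], "jaw": 0.8}, {"travel": [0, 0, 0], "twist": [0, 0, 0], "jaw": 0.8}, {"travel": [0, 0, 0], "twist": [0, 0, 0], "jaw": 0.8}, {"travel": [0, 0, 0], "twist": [0, 0, 0], "jaw": 0.8}, {"travel": [0, 0, 0], "twist": [0, 0, 0], "jaw": 0.8}, {"travel": [0, 0, 0], "twist": [0, 0, 0], "jaw": 0.8}]}}

```text
t: 27.93
position: [0.671, -0.1889, 0.0706]
eef_rot: [[0.007, 1.0, -0.0], [1.0, -0.007, 0.0], [0.0, -0.0, -1.0]]
wrist_force: [-0.0, -1.1, 0.2]
opening: 0.0347
grip_force: 0.0
```

Call:
{"api": "move_arm", "payload": {"increments": [{"travel": [0, 0, 0], "twist": [0, 0, 0], "jaw": 0.8}, {"travel": [0, 0, 0], "twist": [0, 0, 0], "jaw": 0.8}, {"travel": [0, 0, 0], "twist": [0, 0, 0], "jaw": 0.8}]}}

```text
t: 28.18
position: [0.6709, -0.1889, 0.0705]
eef_rot: [[0.007, 1.0, -0.0], [1.0, -0.007, 0.0], [0.0, -0.0, -1.0]]
wrist_force: [0.1, 0.7, -0.2]
opening: 0.0292
grip_force: 25.0
```

Call:
{"api": "move_arm", "payload": {"increments": [{"travel": [0, 0, -0.5], "twist": [0, 0, 0], "jaw": 0.8}, {"travel": [0, 0, -0.8], "twist": [0, 0, 0], "jaw": 0.8}, {"travel": [0, 0, -0.9], "twist": [0, 0, 0], "jaw": 0.8}, {"travel": [0, -0.4, -0.9], "twist": [0, 0, 0], "jaw": 0.8}, {"travel": [0.1, -0.9, -0.6], "twist": [0, 0, 0], "jaw": 0.8}, {"travel": [0.1, -0.9, 0], "twist": [0, 0, 0], "jaw": 0.8}, {"travel": [0.1, -0.9, 0], "twist": [0, 0, 0], "jaw": 0.8}, {"travel": [0.1, -0.9, 0], "twist": [0, 0, 0], "jaw": 0.8}]}}

```text
t: 28.85
position: [0.5702, -0.178, 0.1641]
eef_rot: [[0.007, 1.0, 0.001], [1.0, -0.007, -0.0], [-0.0, 0.001, -1.0]]
wrist_force: [-0.6, 0.8, -0.3]
opening: 0.029
grip_force: 25.0
```

Call:
{"api": "move_arm", "payload": {"increments": [{"travel": [0, -0.9, 0], "twist": [0, 0, 0], "jaw": 0.8}, {"travel": [0, -0.9, 0], "twist": [0, 0, 0], "jaw": 0.8}, {"travel": [0, -0.9, 0], "twist": [0, 0, 0], "jaw": 0.8}, {"travel": [0, -0.9, 0], "twist": [0, 0, 0], "jaw": 0.8}, {"travel": [0, -0.7, 0], "twist": [0, 0, 0], "jaw": 0.8}, {"travel": [0, 0, 0], "twist": [0, 0, 0], "jaw": 0.8}, {"travel": [0, 0, 0], "twist": [0, 0, 0], "jaw": 0.8}, {"travel": [0, 0, 0], "twist": [0, 0, 0], "jaw": 0.8}]}}

```text
t: 29.52
position: [0.4643, -0.1774, 0.1639]
eef_rot: [[0.007, 1.0, 0.001], [1.0, -0.007, -0.001], [-0.001, 0.001, -1.0]]
wrist_force: [0.2, 0.0, -1.3]
opening: 0.0293
grip_force: 25.0
```

Call:
{"api": "move_arm", "payload": {"increments": [{"travel": [0, -0.1, 0.6], "twist": [0, 0, 0], "jaw": 0.8}, {"travel": [0, 0, 0.8], "twist": [0, 0, 0], "jaw": 0.8}, {"travel": [0, 0, 0.8], "twist": [0, 0, 0], "jaw": 0.8}, {"travel": [0, 0, 0.7], "twist": [0, 0, 0], "jaw": 0.8}, {"travel": [0, 0, 0.4], "twist": [0, 0, 0], "jaw": 0.8}, {"travel": [0, 0, 0.1], "twist": [0, 0, 0], "jaw": 0.8}, {"travel": [0, 0, 0], "twist": [0, 0, 0], "jaw": 0.8}, {"travel": [0, 0, 0], "twist": [0, 0, 0], "jaw": 0.8}]}}

```text
t: 30.18
position: [0.4619, -0.1774, 0.0789]
eef_rot: [[0.007, 1.0, 0.001], [1.0, -0.007, -0.0], [0.0, 0.001, -1.0]]
wrist_force: [0.0, -0.4, -2.3]
opening: 0.0292
grip_force: 25.0
```

Call:
{"api": "move_arm", "payload": {"increments": [{"travel": [0, 0, 0.16], "twist": [0, 0, 0], "jaw": 0.8}, {"travel": [0, 0, 0], "twist": [0, 0, 0], "jaw": 0.8}, {"travel": [0, 0, 0], "twist": [0, 0, 0], "jaw": 0.8}, {"travel": [0, 0, 0], "twist": [0, 0, 0], "jaw": 0.5}, {"travel": [0, 0, 0], "twist": [0, 0, 0], "jaw": 0}, {"travel": [0, 0, 0], "twist": [0, 0, 0], "jaw": 0}, {"travel": [0, 0, 0], "twist": [0, 0, 0], "jaw": 0}, {"travel": [0, 0, 0], "twist": [0, 0, 0], "jaw": 0}]}}

```text
t: 30.85
position: [0.4611, -0.1775, 0.0742]
eef_rot: [[0.007, 1.0, 0.0], [1.0, -0.007, -0.0], [-0.0, 0.0, -1.0]]
wrist_force: [0.2, 0.1, -0.2]
opening: 0.0544
grip_force: 0.0
```

Call:
{"api": "move_arm", "payload": {"increments": [{"travel": [0, 0, -0.5], "twist": [0, 0, 0], "jaw": 0}, {"travel": [0, 0, -0.9], "twist": [0, 0, 0], "jaw": 0}, {"travel": [0, 0, -1], "twist": [0, 0, 0], "jaw": 0}, {"travel": [0, 0, -1], "twist": [0, 0, 0], "jaw": 0}, {"travel": [0, 0.6, -1], "twist": [0, 0, 0], "jaw": 0}, {"travel": [0, 1, -0.5], "twist": [0, 0, 0], "jaw": 0}, {"travel": [0, 1, 0], "twist": [0, 0, 0], "jaw": 0}, {"travel": [0, 1, 0], "twist": [0, 0, 0], "jaw": 0}]}}

```text
t: 31.52
position: [0.5526, -0.1786, 0.198]
eef_rot: [[0.008, 1.0, 0.002], [1.0, -0.008, -0.001], [-0.001, 0.002, -1.0]]
wrist_force: [0.0, 1.1, -0.2]
opening: 0.0867
grip_force: 0.0
```

Call:
{"api": "move_arm", "payload": {"increments": [{"travel": [-1, 1, 0], "twist": [0, 0, 0], "jaw": 0}, {"travel": [-1, 1, 0], "twist": [0, 0, 0], "jaw": 0}, {"travel": [-1, 1, 0], "twist": [0, 0, 0], "jaw": 0}, {"travel": [-1, 1, 0], "twist": [0, 0, 0], "jaw": 0}, {"travel": [-1, 1, 0], "twist": [0, 0, 0], "jaw": 0}, {"travel": [-1, 0, 0], "twist": [0, 0, 0], "jaw": 0}, {"travel": [-1, 0, 0], "twist": [0, 0, 0], "jaw": 0}, {"travel": [-1, 0, 0], "twist": [0, 0, 0], "jaw": 0}]}}

```text
t: 32.18
position: [0.6748, -0.3799, 0.1957]
eef_rot: [[0.007, 1.0, -0.001], [1.0, -0.007, 0.001], [0.001, -0.001, -1.0]]
wrist_force: [1.0, -0.2, 0.6]
opening: 0.0866
grip_force: 0.0
```

```bash
cat > v.py <<'E'
from h import *
for n in("top","side"):
    c=optics.get_image(n); cv2.imwrite(f"pics/{n}_end.png",c["img"])
    if n=="top":cv2.imwrite("pics/top_ec.png",cv2.resize(c["img"][120:310,140:460],None,fx=2.5,fy=2.5,interpolation=cv2.INTER_CUBIC))
E
python3 v.py
```

```text
(no output)
```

View pics/top_ec.png

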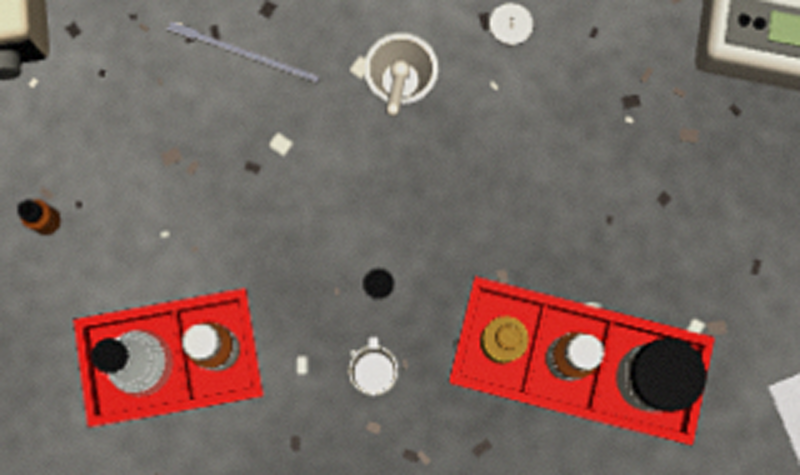

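View pics/side_end.png

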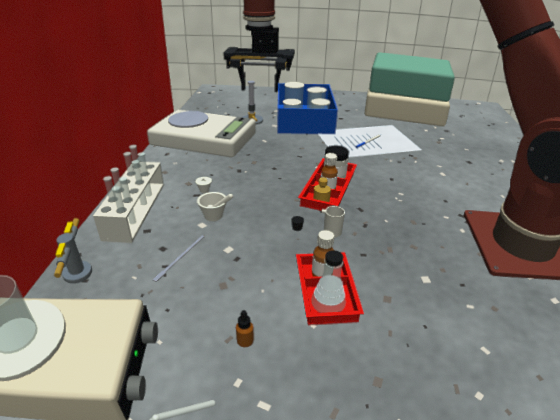

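All five pieces stand in their bays: flask (135,360), bottles (210,345) and (575,355), weight (505,338), jar (668,373) in the top crop. The dropper, mortar and beaker haven't moved. I'll check the numbers against the tray frames before handing in.

Run:
```python
from fit import *
def px(x,y):return (140+x/2.5,120+y/2.5)
for nm,col,s,z,R,tc,yaw in(("flask","black",(108,355),.118,.0155,(.4601,.1956),10.36),("botA","white",(202,341),.104,.015,(.4601,.1956),10.36),("botB","white",(584,352),.104,.015,(.4581,-.1894),-14.55),("weight","brass",(505,338),.042,.021,(.4581,-.1894),-14.55),("jar","black",(668,373),.084,.032,(.4581,-.1894),-14.55)):
    p,e=fit("top",col,px(*s),z,R); a=np.radians(yaw); Rm=np.array([[np.cos(a),-np.sin(a)],[np.sin(a),np.cos(a)]])
    print(nm,p,e,"tray xy mm",np.round((p-tc)@Rm*1e3,1))
```

```text
flask [0.4553 0.225 ] 1.02 tray xy mm [ 0.6 29.8]
botA [0.469  0.1514] 0.44 tray xy mm [  0.8 -45.1]
botB [ 0.4605 -0.178 ] 0.6 tray xy mm [-0.5 11.6]
weight [ 0.4762 -0.1164] 0.67 tray xy mm [-0.8 75.2]
jar [ 0.442  -0.2535] 0.83 tray xy mm [  0.5 -66.1]
```

All are within 3 mm of their bay centres, so I'm handing in.

```bash
python3 -c "
from bench import job
print(job.finish_job())"
```

```text
the job is handed in; nothing more can be done
None
```

Both kits are made up and the job is handed in: all five pieces were set down upright, measured within about 3 mm of their bay centres, and the dropper, mortar and beaker stayed where they were; the hand-in returned no verdict.

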